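# Load the V-block into the sprung nest of the marking station

### The arm

A 7-joint arm with a two-finger parallel gripper is mounted at the origin on a cart in front of the work surface, level with it; the furniture and walls round the work are solid. World frame = base frame: x ahead of the robot, y to its left, z up, the work surface at z = 0. Lengths are in m, angles in rad, forces in N, time in s.
With the tool pointing down it reaches from about 0.35 to 0.9 m from the base axis. Payload 8.1 kg.
Tool frame: the origin (TCP) lies midway between the tips of the shut fingers; the grasp point (between the pads) lies behind it (arm.tcp_to_grasp is the z of the grasp point in the tool frame, in m); z points along the fingers, y is the line along which they close (so a half turn about z gives the same grasp; the last joint's range is limited). The gripper opens to 92 mm and grips with 3 to 60 N. Pads are 19 mm wide; open, the fingers measure 130 mm over their backs; the gripper's body (75 mm by 190 mm) begins 47 mm behind the grasp point.
Start: joints at [-1.365, 0.434, 0.025, 1.573, -0.012, 1.134, -0.075], TCP at [0.19, 0.595, 0.227] pointing down, gripper open.
Joint ranges: [-2.62, 2.62], [-0.44, 2.09], [-1.27, 1.32], [0.08, 2.57], [-1.32, 4.46], [0.12, 2], [-2.74, 2.74]. Speed limits (rad/s): [2.22, 2.22, 3.01, 3.01, 3.14, 3.14, 3.14].

### API

Orientations are given as a rotation vector (axis times angle).
In Python, from cell import readout, vision, arm gives the robot as it stands.
- The arm moves only by the tool carry_out, never from a script. Its argument "increments" is one flat list of numbers, 6 for each row, row after row: the shift along the world's x, y, z in mm, then the turn, a rotation vector about the world's x, y, z in rad. In form: [tx, ty, tz, wx, wy, wz, tx, ty, tz, wx, wy, wz, ...]. A call has 1 to 20 rows; each row shifts and turns the commanded pose from where the row before left it; what a row does not reach is not made up. A row lasts 1/8 s, in which the tool goes at most 62.5 mm and 10.7 degrees, less where a joint would pass 70% of its speed; a pose out of reach is approached as far as the arm can. A call with a gripper value outside its range is refused whole. "grip" is the closure, from 0 (fully open) to 1 (shut), set as the call begins (left out, the last holds). The fingers move at their own pace and stop on an object; "newtons" is the grip in N (left out, the last holds). Time passes only in rows, so rows that do not move let the fingers close. It gives the time, the measured TCP pose, the force, the opening and the grip force at its end, in the units of the state.
- readout.observe(): the state, without advancing time (a new reading comes with each control period).
- vision.get_image(name): name is "scene" or "top" or "wrist"; returns the picture (480x640x3 uint8, red, green, blue); there is no depth.
- vision.calibration(name): a dict with "fov_y" (degrees; the focal length in pixels is half the picture's height over the tangent of half this angle, whatever the lens; pixels are square), "cx", "cy" (the principal point, pixels), "pose" (4x4, takes a point from camera to world coordinates). Camera axes: x right, y up, looking along -z (the intrinsics and any distortion apply to the point x, -y, -z); pixel columns grow to the right and rows downward; lengths in m; the calibration is good to about 2 mm. The wrist camera is an equidistant fisheye: a pixel r from the principal point sees the ray r / f radians off the axis. A picture is of the moment at which its call begins: read the wrist's pose just before it. calibration takes no time and is no camera call; for the wrist camera it gives the pose at the moment of the call.
- arm.sign_off(): hands the job in; it is judged then, once.
The state is a dict: "clock": time; "joints": joint angles; "dq": joint speeds; "joint_efforts": joint torques, N m; "position": TCP position; "ee_rot": TCP orientation; "force": force on the tool from outside, world axes, zero at the start; "ft_torque": the same for the moment, N m; "width": opening from 0.0 (shut) to 1.0 (fully open); "gripper_force": force on a finger pad.
Only numpy, scipy, OpenCV 4.12 (cv2) and the standard library are available. Lean on these libraries where they do the work, as an engineer would, in place of code of your own. Each camera call takes 0.05 s, during which the arm holds its last target. There are 200 camera calls.

### The job

Load the steel V-block into the marking station: push it lengthwise up the ramp and over the lip, in under the marking head, against the sprung jaw, until its rear drops down behind the lip and the jaw holds it there. Push firmly but do not ram the jaw against its stop, and leave the carton of screws, the steel stop plate and the nut where they are.

Things in the scene. Friction and masses are not known exactly. Their poses are not given: they have to be found in the camera images.
- v_block: Loose ground steel V-block, 50 mm long (its x), 40 mm wide (its y), 36 mm high, about 0.42 kg (varies by a third); a V groove is cut in its top. Origin at the centre of its underside, z up; the groove runs lengthwise, so push on the end face (across the groove, or below it). Turned half round it is the same. It lies right of the station, nearer or farther (it and the carton swap places).
- station: Fixed marking station: steel ramp, lip, nest, and over the nest a white box head about 0.2 m high. Origin on the bench under the lip's inner face; x points from the ramp into the nest, z up. All mm below are in its frame. A ramp 100 wide climbs 14 degrees from the bench at x=-85 to z=18 at x=-12; the lip is flat at z=18 from x=-12 to x=0; behind it the nest floor lies 7 lower, at z=11.
- head_edge (a point): Middle of the head's lower front edge, station (12, 0, 72). The head, 92 wide, covers the nest from x=8 (nose strip) to 112, its underside at z=72, its front rising upright to z=170 and a knob on top to 188. A hand held upright strikes it before the block is home; a tool tilted 25 to 40 degrees (fingertips leading to +x, hand leaning back to -x) can follow the block in.
- nest (a point): Where the origin of the seated block belongs, station (25, 0, 11): rear face against the lip, flat on the nest floor, its x along the station's x. The nest is a tunnel 50 wide between guard walls from x=14 on (5 to spare each side of the block); short guides at its mouth (x=-2 to 18, up to z=29) flare open from 52 to 70 toward the ramp.
- jaw (a joint): Sprung steel jaw in the nest, 44 wide, z=12 to 39. In m: 0 = rest, face 42 mm from the lip; slides to +x to a hard stop at 0.020. Spring 4 N at rest, 9 N at the stop. The block goes in nose down; its rear clears the lip with the jaw at 0.011 to 0.014, but finger friction may hold it up: slide the pressing tips down 10 mm to draw it in. Seated: about 0.008. Over 30 N on it is ramming.
- lip (a point): Top of the lip at its inner edge, middle of the width; station (0, 0, 18).
- ramp_toe (a point): Middle of the ramp's lower edge, on the bench; station (-85, 0, 0).
- screw_box: Loose carton of screws, 56 x 80 x 40 mm high; bystander. Origin at the centre of its underside.
- stop_plate: Loose flat steel plate with two holes, 40 x 64 x 12 mm; bystander. Origin at the centre of its underside.
- nut_m16: Loose steel hexagon nut, 24 mm over flats, 13 mm high; bystander. Origin at the centre of its underside.
There are look-alikes about, which are no part of the job. There is more than one size of the v_block; the one meant has the size given above.

How it is judged:
At the end, for the whole second after the job is handed in: The V-block lies flat on the nest floor (height within 2.5 mm, tilt under 0.06 rad), lengthwise (within 0.15 rad) and between the guides (within 8 mm of the middle), its rear face against the lip (within 4 mm), held by the sprung jaw pushed back 4 to 12 mm, at rest (x of v_block in the frame of station between 0.021 and 0.029 m and y of v_block in the frame of station between -0.008 and 0.008 m and z of v_block in the frame of station between 0.0085 and 0.0135 m and angle between v_block's own z axis and vertical below 0.06 rad and angle between the x axis of v_block and the x axis of station, either way round below 0.15 rad and value of joint jaw between 0.004 and 0.012 m and linear speed of v_block below 0.01 m/s); the robot touches nothing.
It fails at once if the block is rammed: more than 30 N between the block and the jaw (contact force between v_block and jaw above 30 N).
It fails at once if the carton, the stop plate or the nut is moved more than 25 mm (distance of any of screw_box, stop_plate, nut_m16 from where it was at the start of the episode above 0.025 m).
It also fails if it takes over 61 s, if anything falls off the work surface, if the arm or the gripper's body presses on something with over 40 N, if the wrist force passes 120 N, or if a joint passes its speed limit or range.

## Working session

There is one attempt and no reset: what is moved stays moved. The work goes in short steps, Python scripts to look and compute and a tool call to move; the robot and the scene stay as the last step left them, time stands still between calls to the robot, and variables do not carry over. Pictures are saved under pics/ and viewed, at most 10 in all, crops included, and the job is handed in when it is done.

Besides the shell and the picture viewer there is one more tool, called after ">>>" as name(argument=value, ...), one argument or row to a line, values as JSON. carry_out: Moves the arm, as the interface text tells. Its arguments: {"type":"object","properties":{"increments":{"type":"array","items":{"type":"number"}},"grip":{"type":"number"},"newtons":{"type":"number"}},"required":["increments"]}

```bash
ls; mkdir -p pics
python3 - <<'E'
from cell import readout, vision, arm
import cv2,numpy as np
np.set_printoptions(precision=4,suppress=True)
for n in ("scene","top"):
    im=vision.get_image(n); cv2.imwrite(f"pics/{n}0.png",im[:,:,::-1]); c=vision.calibration(n); print(n,c)
s=readout.observe(); print(s, arm.tcp_to_grasp)
E
```

```text
pics
scene {'fov_y': 48.24413163099081, 'cx': 318.79707314754245, 'cy': 243.10543753481846, 'pose': array([[ 0.4937,  0.5841, -0.6443,  0.0023],
       [-0.8694,  0.3159, -0.3799, -0.6054],
       [-0.0183,  0.7477,  0.6638,  0.6187],
       [ 0.    ,  0.    ,  0.    ,  1.    ]])}
top {'fov_y': 44.55570504840171, 'cx': 323.0723508146737, 'cy': 243.14960731181273, 'pose': array([[-0.0208,  0.993 , -0.1159,  0.469 ],
       [-0.9998, -0.0203,  0.0058, -0.2903],
       [ 0.0034,  0.116 ,  0.9932,  0.9475],
       [ 0.    ,  0.    ,  0.    ,  1.    ]])}
{'clock': 0.1, 'joints': array([-1.3646,  0.4352,  0.025 ,  1.574 , -0.0116,  1.134 , -0.0751]), 'dq': array([ 0.0013, -0.0025,  0.0001, -0.0018,  0.0006,  0.0002, -0.0003]), 'joint_efforts': array([  0.0032, -66.9115,   0.9881, -31.514 ,  -0.0605,   0.0374,
         0.    ]), 'position': array([0.1899, 0.595 , 0.226 ]), 'ee_rot': array([-0.4832, -3.1041,  0.0022]), 'force': array([-0.1781,  0.517 ,  0.0694]), 'ft_torque': array([ 0.0235, -0.022 , -0.0064]), 'gripper_force': 0.0, 'width': 1.0005145155577515} -0.0188
```

View pics/top0.png

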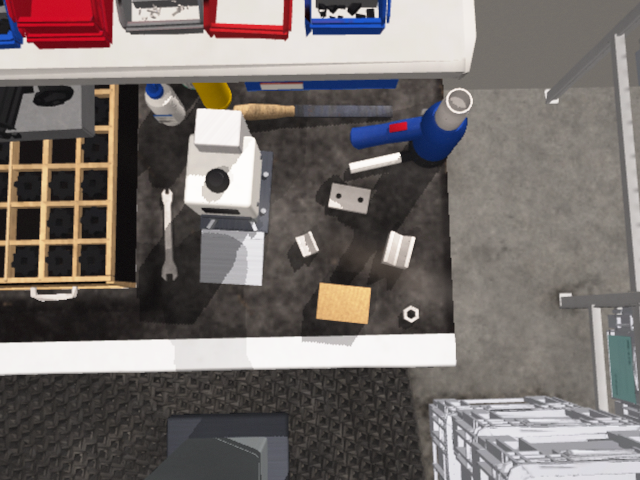

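View pics/scene0.png

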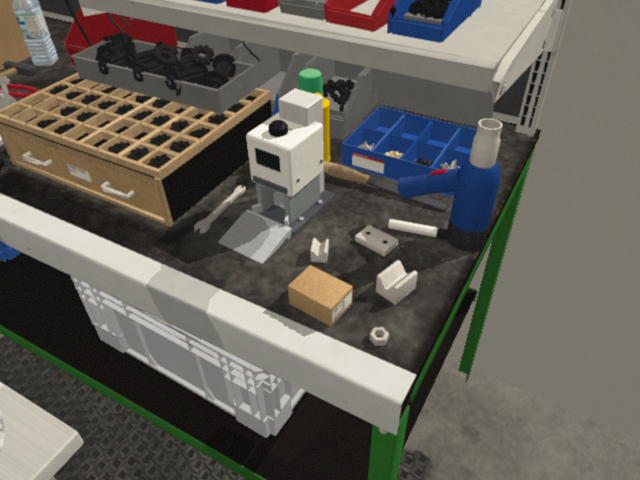

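The top view shows the station with its ramp pointing toward the robot: toe at about row 283, lip at about row 230, columns 201–265. The large V-block is at (398,250), with its groove nearly along world x, and the small look-alike is at (307,244). The carton is at (344,303), the nut at (411,313) and the plate at (349,198). The scene view agrees.

```bash
cat > h.py <<'E'
from cell import readout, vision, arm
import cv2,numpy as np
from scipy.spatial.transform import Rotation as R
np.set_printoptions(precision=4,suppress=True)
def ray(n,u,v,c=None):
    c=c or vision.calibration(n); f=240/np.tan(np.radians(c["fov_y"]/2))
    x,y=(u-c["cx"]),(v-c["cy"])
    if n=="wrist":
        r=np.hypot(x,y)+1e-9; t=r/f; d=np.array([x/r*np.sin(t),-y/r*np.sin(t),-np.cos(t)])
    else: d=np.array([x/f,-y/f,-1])
    return c["pose"][:3,3],c["pose"][:3,:3]@d
def cast(n,u,v,z,c=None):
    o,d=ray(n,u,v,c); return o+d*(z-o[2])/d[2]
E
python3 - <<'E'
from h import *
im=cv2.imread("pics/top0.png")
cv2.imwrite("pics/topc.png",cv2.resize(im[180:330,185:435],None,fx=3.2,fy=3.2,interpolation=cv2.INTER_CUBIC))
g=im.min(2)
m=(g>110).astype(np.uint8); m[:180]=0;m[330:]=0;m[:,:285]=0;m[:,435:]=0
for c in cv2.findContours(m,0,1)[0]:
    if cv2.contourArea(c)>60:
        (u,v),wh,a=cv2.minAreaRect(c); print((u,v),wh,a,[cast("top",*p,.036) [:2] for p in cv2.boxPoints(((u,v),wh,a))])
for u,v,z in [(344,303,.04),(411,313,.013),(320,350,0),(200,282,0),(264,285,0),(202,231,.018),(265,231,.018),(217,180,.188)]: print(u,v,cast("top",u,v,z))
E
```

```text
(410.5, 313.5) (17.0, 15.0) 90.0 [array([ 0.4765, -0.4173]), array([ 0.476 , -0.4405]), array([ 0.4499, -0.4395]), array([ 0.4504, -0.4163])]
(343.3529968261719, 302.93365478515625) (50.88690185546875, 35.50605010986328) 5.856013774871826 [array([ 0.4593, -0.2826]), array([ 0.5136, -0.2893]), array([ 0.504 , -0.3677]), array([ 0.4497, -0.3605])]
(398.6470642089844, 249.41177368164062) (26.678918838500977, 33.46991729736328) 14.03624439239502 [array([ 0.5433, -0.3864]), array([ 0.5941, -0.4008]), array([ 0.5831, -0.4411]), array([ 0.5323, -0.4264])]
(306.7248840332031, 243.73963928222656) (22.538463592529297, 18.0) 67.38013458251953 [array([ 0.5863, -0.2503]), array([ 0.5968, -0.2766]), array([ 0.5637, -0.2895]), array([ 0.5533, -0.2634])]
(348.857421875, 197.97483825683594) (39.68098068237305, 24.445802688598633) 10.007980346679688 [array([ 0.6334, -0.3033]), array([ 0.6719, -0.3109]), array([ 0.6596, -0.3725]), array([ 0.6211, -0.3646])]
344 303 [ 0.4814 -0.3259  0.04  ]
411 313 [ 0.4638 -0.4327  0.013 ]
320 350 [ 0.4082 -0.2873  0.    ]
200 282 [ 0.5205 -0.0958  0.    ]
264 285 [ 0.5135 -0.199   0.    ]
202 231 [ 0.601  -0.1024  0.018 ]
265 231 [ 0.599  -0.2032  0.018 ]
217 180 [ 0.6445 -0.1563  0.188 ]
```

View pics/topc.png

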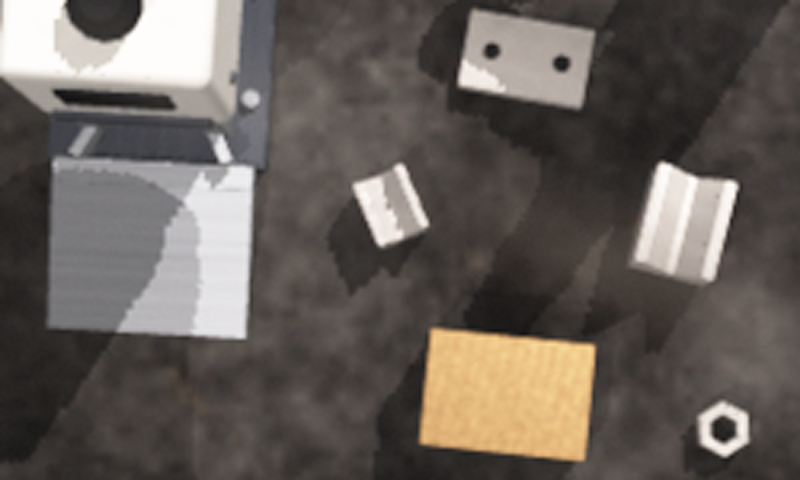

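Run:
```python
from h import *
P=lambda a,b,z: cast("top",185+a/3.2-.35,180+b/3.2-.35,z)
tl,tr,bl,br=P(52,157,.018),P(253,165,.018),P(47,327,0),P(248,339,0)
print(tl,tr,bl,br)
for d in (tl-bl,tr-br,tl-tr,bl-br): print(np.linalg.norm(d[:2]),np.degrees(np.arctan2(d[1],d[0])))
for q in ([(662,163),(738,180),(712,283),(632,262)],):
    p=[P(*a,.036) for a in q]; print(p)
    for i in range(4): d=p[(i+1)%4]-p[i]; print(np.linalg.norm(d),np.degrees(np.arctan2(d[1],d[0])))
s=readout.observe(); M=R.from_rotvec(s["ee_rot"]).as_matrix(); print(M)
```

```text
[ 0.6048 -0.1006  0.018 ] [ 0.5987 -0.2011  0.018 ] [ 0.5208 -0.0947  0.    ] [ 0.5126 -0.196   0.    ]
0.0841724924180487 -4.022109634574691
0.0861694302666796 -3.36132022950599
0.10065567670929852 86.53338773252953
0.10164978283837278 85.40557579231066
[array([ 0.5931, -0.4035,  0.036 ]), array([ 0.5839, -0.4405,  0.036 ]), array([ 0.5336, -0.4259,  0.036 ]), array([ 0.5446, -0.3872,  0.036 ])]
0.03811797938062165 -103.92300835405081
0.05241563241495324 163.76491081970335
0.04021283087628573 74.03119796952372
0.05110896510495651 -18.61851377853364
[[-0.9527  0.304  -0.0003]
 [ 0.304   0.9527 -0.0014]
 [-0.0001 -0.0014 -1.    ]]
```

>>> carry_out(
  increments=[18.7,-50.5,0,0,0,0.002,18.7,-50.5,0,0,0,0.002,18.7,-50.5,0,0,0,0.002,18.7,-50.5,0,0,0,0.002,18.7,-50.5,0,0,0,0.002,18.7,-50.5,0,0,0,0.002,18.7,-50.5,0,0,0,0.002,18.7,-50.5,0,0,0,0.002,18.7,-50.5,0,0,0,0.002,18.7,-50.5,0,0,0,0.002,18.7,-50.5,0,0,0,0.002,18.7,-50.5,0,0,0,0.002,18.7,-50.5,0,0,0,0.002,18.7,-50.5,0,0,0,0.002,18.7,-50.5,0,0,0,0.002,18.7,-50.5,0,0,0,0.002,18.7,-50.5,0,0,0,0.002,18.7,-50.5,0,0,0,0.002,18.7,-50.5,0,0,0,0,18.7,-50.5,0,0,0,0],
  grip=0,
)

```text
clock: 2.6
position: [0.5645, -0.4158, 0.2261]
ee_rot: [-0.426, -3.112, -0.001]
force: [0.3, 0.1, 0.2]
width: 1.0
gripper_force: 0.0
```

Run:
```python
from h import *
c=vision.calibration("wrist"); im=vision.get_image("wrist")[:,:,::-1]; cv2.imwrite("pics/w1.png",im)
s=readout.observe(); M=R.from_rotvec(s["ee_rot"]).as_matrix(); print(M,s["position"],s["joints"],c)
```

```text
[[-0.9619  0.2733 -0.0017]
 [ 0.2733  0.9619 -0.0043]
 [ 0.0004 -0.0046 -1.    ]] [ 0.5638 -0.4228  0.2253] [ 0.2067  0.6213  0.6254  1.3884 -0.3632  1.2464  2.1515] {'fov_y': 65.70646984690485, 'cx': 319.49704099205746, 'cy': 235.62745667251673, 'pose': array([[ 0.2697, -0.9275, -0.2589,  0.494 ],
       [ 0.9629,  0.2599,  0.0722, -0.3966],
       [ 0.0003, -0.2688,  0.9632,  0.3841],
       [ 0.    ,  0.    ,  0.    ,  1.    ]])}
```

View pics/w1.png

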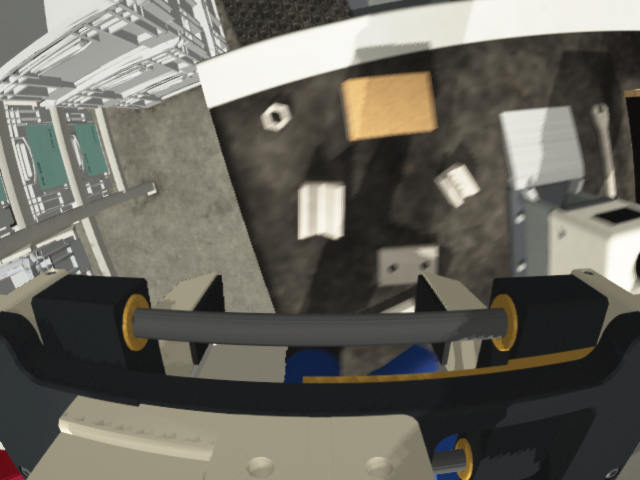

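The wrist view shows the block nearly aligned with the gripper, with top-face corners at about (304,182), (346,182), (341,238) and (299,238). The ramp is to the right at (540,145).

Run:
```python
from h import *
c=vision.calibration("wrist")
im=cv2.imread("pics/w1.png"); m=(im.min(2)>110).astype(np.uint8); m[:,:285]=0;m[:,360:]=0;m[:165]=0;m[245:]=0
k=max(cv2.findContours(m,0,1)[0],key=cv2.contourArea)
a=cv2.approxPolyDP(k,3,True)[:,0]; 
for p in a: print(p,cast("wrist",*map(float,p),.036,c))
mm=cv2.moments(k); print(cast("wrist",mm["m10"]/mm["m00"],mm["m01"]/mm["m00"],.036,c))
for u,v,z in [(502,114,0),(568,107,0),(584,180,.018),(513,189,.018)]: print(cast("wrist",u,v,z,c))
for _ in range(3): print(readout.observe()["position"])
cv2.imwrite("pics/w1c.png",cv2.resize(im[90:260,280:620],None,fx=2.3,fy=2.3,interpolation=cv2.INTER_CUBIC))
```

```text
[344 186] [ 0.546  -0.3951  0.036 ]
[304 184] [ 0.5339 -0.4308  0.036 ]
[298 190] [ 0.5378 -0.4379  0.036 ]
[298 239] [ 0.5839 -0.4517  0.036 ]
[314 234] [ 0.5833 -0.4353  0.036 ]
[337 238] [ 0.5933 -0.4149  0.036 ]
[343 234] [ 0.591  -0.4082  0.036 ]
[ 0.5624 -0.4225  0.036 ]
[ 0.5173 -0.2027 -0.    ]
[ 0.5241 -0.1068  0.    ]
[ 0.6108 -0.1123  0.018 ]
[ 0.5979 -0.2156  0.018 ]
[ 0.5638 -0.4228  0.2253]
[ 0.5638 -0.4228  0.2253]
[ 0.5638 -0.4228  0.2253]
```

View pics/w1c.png

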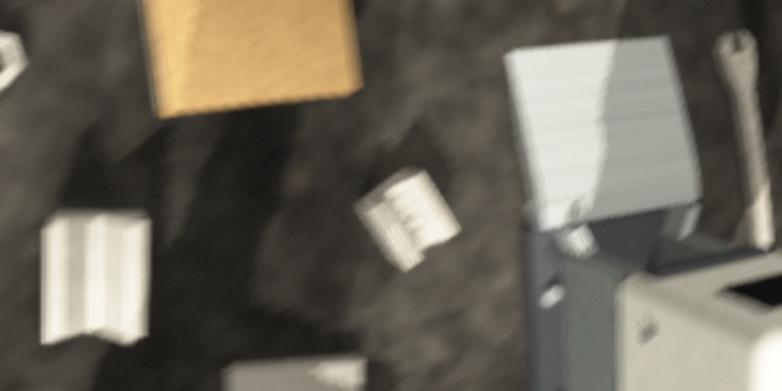

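Run:
```python
from h import *
for i in range(2):
  c=vision.calibration("wrist"); im=vision.get_image("wrist")[:,:,::-1].copy(); print(readout.observe()["position"],readout.observe()["ee_rot"])
m=(im.min(2)>110).astype(np.uint8); m[:,:285]=0;m[:,360:]=0;m[:165]=0;m[245:]=0
k=max(cv2.findContours(m,0,1)[0],key=cv2.contourArea)
for p in cv2.approxPolyDP(k,3,True)[:,0]: print(p,cast("wrist",*map(float,p),.036,c))
cv2.imwrite("pics/w2c.png",cv2.resize(im[90:260,280:620],None,fx=2.3,fy=2.3,interpolation=cv2.INTER_CUBIC)); np.save("c2.npy",c,allow_pickle=True)
```

```text
[ 0.5628 -0.4204  0.2252] [-0.4348 -3.1092  0.0054]
[ 0.5629 -0.4176  0.2253] [-0.4326 -3.1094  0.0021]
[312 182] [ 0.533  -0.4204  0.036 ]
[309 235] [ 0.5818 -0.4376  0.036 ]
[334 232] [ 0.5855 -0.4135  0.036 ]
[350 236] [ 0.5936 -0.3996  0.036 ]
[352 186] [ 0.5469 -0.3852  0.036 ]
[348 182] [ 0.5422 -0.3878  0.036 ]
```

View pics/w2c.png

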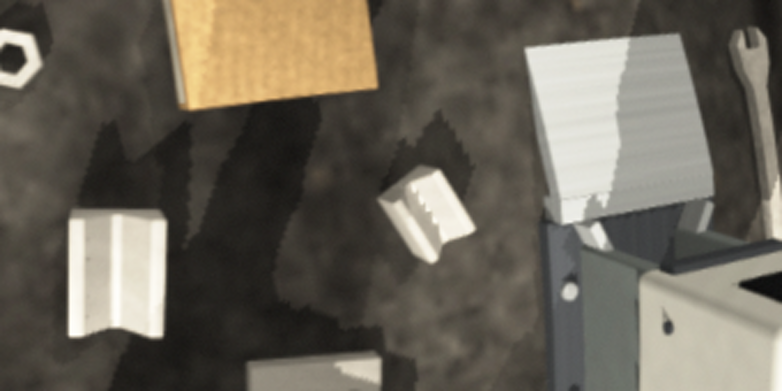

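>>> carry_out(
  increments=[0,2,-45,0,0,-0.02,0,0,-45,0,0,0,0,0,-45,0,0,0,0,0,-45,0,0,0,0,0,-25,0,0,0,0,0,-12,0,0,0,0,0,0,0,0,0,0,0,0,0,0,0,0,0,0,0,0,0],
)

```text
clock: 3.88
position: [0.5646, -0.413, 0.0111]
ee_rot: [0.458, 3.106, -0.001]
force: [0.9, -0.6, -0.7]
width: 0.998
gripper_force: 0.0
```

>>> carry_out(
  increments=[0,0,0,0,0,0,0,0,0,0,0,0,0,0,0,0,0,0,0,0,0,0,0,0,0,0,0,0,0,0,0,0,0,0,0,0,0,0,0,0,0,0],
  grip=1,
  newtons=30,
)

```text
clock: 4.75
position: [0.5641, -0.4123, 0.0097]
ee_rot: [-0.458, -3.108, -0.001]
force: [-0.0, 1.9, 0.9]
width: 0.432
gripper_force: 30.0
```

Run:
```python
from h import *
c=np.load("c2.npy",allow_pickle=True).item()
p=[cast("wrist",280+a/2.3-.3,90+b/2.3-.3,z,c) for a,b,z in [(526,47,0),(682,35,0),(547,222,.018),(714,197,.018)]]
print(p,(p[0]+p[1])/2,(p[2]+p[3])/2)
s=readout.observe(); print(s["position"],R.from_rotvec(s["ee_rot"]).as_matrix(),s["width"],s["joints"])
```

```text
[array([ 0.5136, -0.1906,  0.    ]), array([ 0.5226, -0.0898,  0.    ]), array([ 0.5953, -0.2066,  0.018 ]), array([ 0.6066, -0.0985,  0.018 ])] [ 0.5181 -0.1402  0.    ] [ 0.601  -0.1526  0.018 ]
[ 0.5641 -0.4123  0.0097] [[-0.9575  0.2885  0.    ]
 [ 0.2885  0.9575  0.0004]
 [ 0.0001  0.0004 -1.    ]] 0.43243532729374595 [ 0.2485  0.8183  0.5131  1.5952 -0.4929  0.8602  2.2312]
```

>>> carry_out(
  increments=[0,0,20,0,0,0,0,0,40,0,0,0,0,0,40,0,0,0,-1,30,0,0,0,0.03,-1,40,0,0,0,0.04,-1,45,0,0,0,0.045,-1,45,0,0,0,0.045,-1,45,0,0,0,0.045,-1,40,0,0,0,0.01,-1,20,0,-0.004,-0.06,0,0,0,0,-0.005,-0.06,0,0,0,0,-0.005,-0.061,0,0,0,0,-0.005,-0.062,0,0,0,-20,0,0,0,0,0,-25,0,0,0,0,0,-20,0,0,0,0,0,0,0,0,0,0,0,0,0,0,0,0,0,0,0,0,0,0,0,0,0,0,0],
)

```text
clock: 7.25
position: [0.5574, -0.1475, 0.0455]
ee_rot: [0.112, 2.895, -0.014]
force: [-0.2, 0.1, -4.3]
width: 0.435
gripper_force: 30.0
```

Run:
```python
from h import *
for i in range(2): im=vision.get_image("scene")[:,:,::-1]
cv2.imwrite("pics/s1.png",cv2.resize(im[140:300,180:400],None,fx=3.5,fy=3.5,interpolation=cv2.INTER_CUBIC))
s=readout.observe(); print(s["position"],R.from_rotvec(s["ee_rot"]).as_matrix(),s["width"],s["joints"],s["force"])
```

```text
[ 0.5572 -0.1475  0.0451] [[-0.9674  0.0776  0.2412]
 [ 0.0753  0.997  -0.0188]
 [-0.2419 -0.     -0.9703]] 0.4370344183600751 [-0.0706  0.4968  0.3378  2.1201 -0.5739  0.356   2.224 ] [ 0.6862 -0.1222 -3.7932]
```

View pics/s1.png

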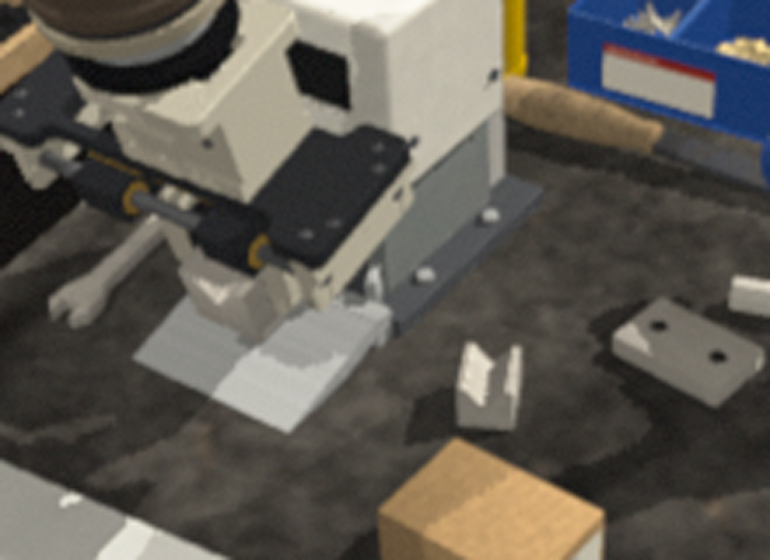

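>>> carry_out(
  increments=[0,0,-12,0,0,0,0,0,-8,0,0,0,0,0,-2,0,0,0,0,0,0,0,0,0,0,0,0,0,0,0],
)

```text
clock: 7.98
position: [0.5571, -0.1477, 0.0229]
ee_rot: [0.113, 2.896, -0.014]
force: [0.6, -0.9, -4.0]
width: 0.432
gripper_force: 30.0
```

Not yet in contact; lower until the force drops, then release and back out along the tool axis.

>>> carry_out(
  increments=[0,0,-2,0,0,0,0,0,-1,0,0,0,0,0,0,0,0,0],
)

```text
clock: 8.35
position: [0.5569, -0.1475, 0.0197]
ee_rot: [0.113, 2.896, -0.014]
force: [-0.2, 0.5, -4.6]
width: 0.431
gripper_force: 30.0
```

>>> carry_out(
  increments=[0,0,0,0,0,0,0,0,0,0,0,0,0,0,0,0,0,0,0,0,0,0,0,0],
  grip=0.2,
)

```text
clock: 8.85
position: [0.5571, -0.1476, 0.0199]
ee_rot: [0.113, 2.896, -0.014]
force: [-0.0, -0.8, -0.2]
width: 0.782
gripper_force: 0.0
```

>>> carry_out(
  increments=[-5,0,18,0,0,0,-10,0,35,0,0,0,-15,0,40,0,0,0,-30,5,10,0,0,0,-20,0,0,-0.005,-0.06,0,0,0,0,-0.008,-0.1,0,0,0,0,-0.008,-0.1,0,0,0,0,-0.005,-0.07,0,0,0,0,0,0,0,0,0,0,0,0,0],
  grip=1,
)

```text
clock: 10.1
position: [0.4818, -0.1434, 0.1421]
ee_rot: [0.094, 2.618, -0.01]
force: [0.6, -0.2, -0.0]
width: 0.005
gripper_force: 0.0
```

Run:
```python
from h import *
im=vision.get_image("scene")[:,:,::-1]
cv2.imwrite("pics/s2.png",cv2.resize(im[140:300,180:400],None,fx=3.5,fy=3.5,interpolation=cv2.INTER_CUBIC))
im=vision.get_image("top")[:,:,::-1]; cv2.imwrite("pics/t2.png",im)
s=readout.observe(); M=R.from_rotvec(s["ee_rot"]).as_matrix(); print(s["position"],M,np.degrees(np.arccos(-M[2,2])),s["width"],s["joints"],s["force"])
```

```text
[ 0.4821 -0.1423  0.1419] [[-0.8647  0.0677  0.4976]
 [ 0.0643  0.9976 -0.024 ]
 [-0.4981  0.0113 -0.8671]] 29.881786288059594 0.0050273517146955035 [ 0.2749  0.1629 -0.0195  2.4043 -1.0151  0.1178  2.7422] [-1.4416  0.1807  0.1819]
```

View pics/s2.png

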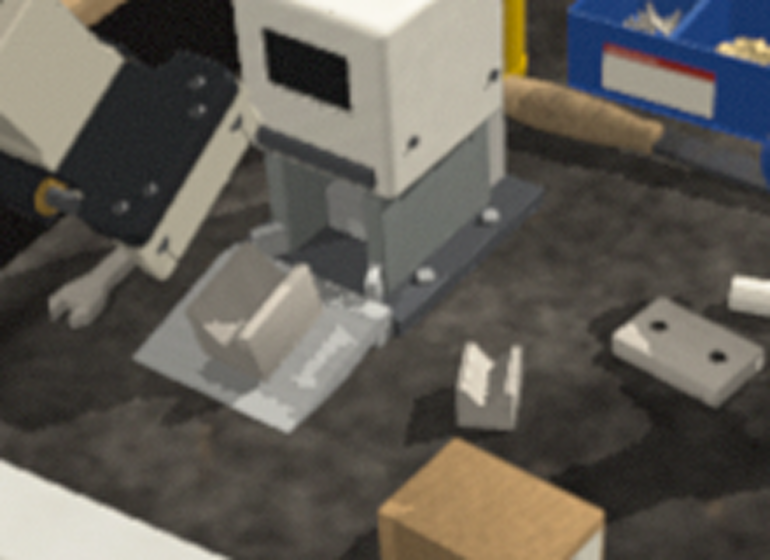

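The block lies on the ramp, nose toward the station (crop around (255,310)), and the bystanders are untouched. Joints 6 and 7 are at their limits with this tilt so close in, so I'll start the push at a smaller tilt and increase it farther out.

>>> carry_out(
  increments=[5,0,0,0.005,0.06,0,10,0,0,0.005,0.06,0,10,0,0,0.005,0.06,0,0,0,-20,0.004,0.06,0,0,0,-30,0,0,0,0,0,-20,0,0,0,0,0,0,0,0,0,0,0,0,0,0,0],
)

```text
clock: 11.2
position: [0.5068, -0.1411, 0.0723]
ee_rot: [0.104, 2.834, 0.01]
force: [0.2, -0.1, 0.5]
width: 0.003
gripper_force: 0.0
```

```bash
cat > st.py <<'E'
from h import *
s=readout.observe(); M=R.from_rotvec(s["ee_rot"]).as_matrix()
a=-0.078; d=(s["position"]-[.6015,-.151,0])*1000
print("world",s["position"],"station mm",d[0]*np.cos(a)+d[1]*np.sin(a),-d[0]*np.sin(a)+d[1]*np.cos(a),d[2])
print("tilt",np.degrees(np.arctan2(M[0,2],-M[2,2])),"roll z.y",M[1,2],"yaw err",np.degrees(np.arctan2(M[0,1],M[1,1])+a),"ytilt",M[2,1],"q",s["joints"],"F",s["force"])
E
python3 st.py
```

```text
world [ 0.5068 -0.1411  0.0723] station mm -95.23032573785055 2.504986006101772 72.2958775659736
tilt 17.527996614230375 roll z.y -0.003932169147347776 yaw err -0.4261535184473728 ytilt 0.018151214432511324 q [-0.0343  0.3708  0.3109  2.2633 -0.6869  0.2843  2.3771] F [ 0.2139 -0.1269  0.5139]
```

>>> carry_out(
  increments=[0,-2,-25,0,0,0,0,0,-20,0,0,0,0,0,-10,0,0,0,0,0,0,0,0,0,5,-0.4,0,0,0,0,5,-0.4,0,0,0,0,0,0,0,0,0,0],
)

```text
clock: 12.08
position: [0.5172, -0.1441, 0.0174]
ee_rot: [0.105, 2.833, 0.011]
force: [0.3, -0.4, -1.5]
width: 0.007
gripper_force: 0.0
```

```bash
python3 st.py
```

```text
world [ 0.5172 -0.1441  0.0174] station mm -84.5469454540204 0.3230375303014821 17.356342187364067
tilt 17.589417144015666 roll z.y -0.0038198188139074935 yaw err -0.3699142012138062 ytilt 0.0186609406320331 q [ 0.138   0.4882  0.0987  2.2632 -0.8757  0.1408  2.569 ] F [ 0.2588 -0.3896 -1.5053]
```

>>> carry_out(
  increments=[5,-0.4,1.2,0,0,0,5,-0.4,1.2,0,0,0,5,-0.4,1.2,0,0,0,5,-0.4,1.2,0,0,0,5,-0.4,1.2,0,0,0,5,-0.4,1.2,0,0,0,0,0,0,0,0,0],
)

```text
clock: 12.95
position: [0.5449, -0.1462, 0.0234]
ee_rot: [0.107, 2.836, 0.013]
force: [-4.1, 0.8, 0.3]
width: 0.002
gripper_force: 1.9
```

```bash
python3 st.py
python3 - <<'E'
from h import *
im=vision.get_image("scene")[:,:,::-1]
cv2.imwrite("pics/s3.png",cv2.resize(im[160:280,200:360],None,fx=4.5,fy=4.5,interpolation=cv2.INTER_CUBIC))
E
```

```text
world [ 0.5449 -0.1462  0.0234] station mm -56.771861775719024 0.41303941457147 23.40909521113909
tilt 17.37303023694895 roll z.y -0.0025582742997396265 yaw err -0.3327526479887846 ytilt 0.019889269688766836 q [ 0.0515  0.5063  0.2033  2.2001 -0.8403  0.2146  2.5155] F [-4.1459  0.8229  0.3414]
```

View pics/s3.png

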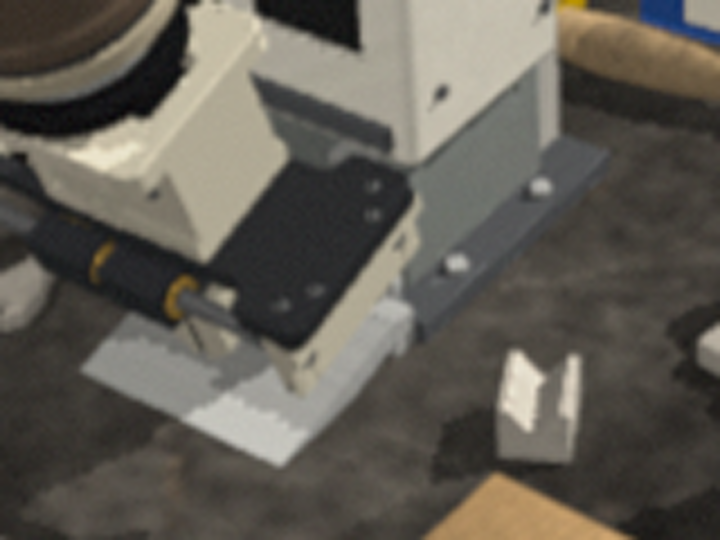

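>>> carry_out(
  increments=[4,-0.4,1,-0.002,-0.02,0,4,-0.3,1,-0.002,-0.02,0,4,-0.3,1,-0.002,-0.02,0,4,-0.3,1,-0.002,-0.02,0,4,-0.3,1,-0.002,-0.02,0,4,-0.3,1,-0.002,-0.02,0,4,-0.3,1,-0.002,-0.02,0,4,-0.3,1,-0.002,-0.02,0,0,0,0,0,0,0],
)

```text
clock: 14.12
position: [0.5873, -0.1527, 0.0514]
ee_rot: [0.099, 2.711, 0.01]
force: [-5.1, 1.5, 1.7]
width: 0.007
gripper_force: 2.1
```

```bash
python3 st.py
```

```text
world [ 0.5873 -0.1527  0.0514] station mm -14.010894074739017 -2.7653672966713585 51.36939864462646
tilt 24.58706956008552 roll z.y -0.007803610510930665 yaw err -0.5854841064586246 ytilt 0.022422584318404045 q [ 0.183   0.4785  0.0437  2.1825 -1.0509  0.118   2.7415] F [-5.108   1.4739  1.727 ]
```

```bash
cat > fk.py <<'E'
from h import *
from scipy.optimize import least_squares
D=[([-1.3646,.4352,.025,1.574,-.0116,1.134,-.0751],[.1899,.595,.226],[-0.4832,-3.1041,0.0022]),
([.2485,.8183,.5131,1.5952,-.4929,.8602,2.2312],[.5641,-.4123,.0097],[-.458,-3.108,-.001]),
([-.0706,.4968,.3378,2.1201,-.5739,.356,2.224],[.5572,-.1475,.0451],[0.112,2.895,-.014]),
([.2749,.1629,-.0195,2.4043,-1.0151,.1178,2.7422],[.4821,-.1423,.1419],[.094,2.618,-.010]),
([-.0343,.3708,.3109,2.2633,-.6869,.2843,2.3771],[.5068,-.1411,.0723],[.104,2.834,.010]),
([.138,.4882,.0987,2.2632,-.8757,.1408,2.569],[.5172,-.1441,.0174],[.105,2.833,.011]),
([.0515,.5063,.2033,2.2001,-.8403,.2146,2.5155],[.5449,-.1462,.0234],[.107,2.836,.013]),
([.183,.4785,.0437,2.1825,-1.0509,.118,2.7415],[.5873,-.1527,.0514],[.099,2.711,.010])]
def fk(q,p,s):
    z=lambda a:R.from_euler("z",a); y=lambda a:R.from_euler("y",a)
    h,a1,L1,e,L2,w,L3,psi=p
    A=z(s[0]*q[0]); x=A.apply([a1,0,h])
    A=A*y(q[1]); A=A*z(s[1]*q[2]); x=x+A.apply([e,0,L1])
    A=A*y(q[3]); A=A*z(s[2]*q[4]); x=x+A.apply([-e,0,L2])
    A=A*y(q[5]); A=A*z(s[3]*q[6]+psi)
    x=x+A.apply([0,0,L3])+(A*z(-s[3]*q[6]-psi)).apply([w,0,0])
    return x,A
def res(p,s):
    o=[]
    for q,x,r in D:
        X,A=fk(q,p,s); o+=list(X-x)+list(.3*(A.inv()*R.from_rotvec(r)).as_rotvec())
    return o
if __name__=="__main__":
    import itertools
    best=min((least_squares(res,[.3,0,.4,0,.4,0,.25,ps],args=(s,)).cost,s,ps) for s in itertools.product([-1,1],repeat=4) for ps in (0,1.57,3.14,-1.57))
    r=least_squares(res,[.3,0,.4,0,.4,0,.25,best[2]],args=(best[1],)); print(best,r.x); np.save("fk.npy",np.r_[r.x,best[1]])
    print(np.abs(r.fun).reshape(-1,6).max(0))
E
python3 fk.py
```

```text
(np.float64(0.0015079760870353467), (-1, -1, -1, -1), -1.57) [ 0.2968 -0.0594  0.5497  0.0205  0.427  -0.0424  0.3947  1.5709]
[0.049  0.0171 0.008  0.0003 0.0001 0.0002]
```

```bash
cat > fk2.py <<'E'
from fk import *
def frames(q):
    z=lambda a:R.from_euler("z",-a); y=lambda a:R.from_euler("y",a)
    A1=z(q[0]);A2=A1*y(q[1]);A3=A2*z(q[2]);A4=A3*y(q[3]);A5=A4*z(q[4]);A6=A5*y(q[5]);A7=A6*R.from_euler("z",-q[6]+1.5708)
    return A1,A3,A5,A6,A7
def row(q):
    A1,A3,A5,A6,A7=frames(q); c=lambda A,k:A.as_matrix()[:,[k]]
    return np.hstack([[[0],[0],[1]],c(A1,0),c(A3,0),c(A3,2),c(A5,0),c(A5,2),c(A6,0),c(A6,2)])
M=np.vstack([row(q) for q,_,_ in D]); b=np.hstack([x for _,x,_ in D])
v,_,rk,sv=np.linalg.lstsq(M,b,rcond=1e-6)
def fkx(q): return row(q)@v, frames(q)[-1]
lo=np.array([-2.62,-.44,-1.27,.08,-1.32,.12,-2.74]);hi=np.array([2.62,2.09,1.32,2.57,4.46,2,2.74])
def ik(x,Rt,seeds=60,marg=.03):
    f=lambda q:np.r_[(fkx(q)[0]-x)*10,(fkx(q)[1].inv()*Rt).as_rotvec()*3,0*q]
    out=[];rng=np.random.default_rng(0)
    for _ in range(seeds):
        r=least_squares(f,rng.uniform(lo+marg,hi-marg),bounds=(lo+marg,hi-marg))
        if r.cost<1e-6: out.append(r.x)
    return np.array(out)
def target(sx,sy,sz,tilt,yaw=0):
    a=-0.078;x=np.array([.6015,-.151,0])+R.from_euler("z",a).apply([sx/1e3,sy/1e3,sz/1e3])
    # tool: y along station y, z = (sin t,0,-cos t)
    t=np.radians(tilt);B=np.array([[-np.cos(t),0,np.sin(t)],[0,1,0],[-np.sin(t),0,-np.cos(t)]]) 
    return x,R.from_euler("z",a+yaw)*R.from_matrix(B)
if __name__=="__main__":
    print(v,rk,sv,np.abs(M@v-b).max())
    for t in [(-14,0,32,20),(-14,0,32,25),(-3,0,32,25),(-3,0,24,25),(-3,0,28,30),(-40,0,60,25)]:
        o=ik(*target(*t),seeds=40); print(t,len(o)); print(o[:6] if len(o) else "")
E
python3 fk2.py
```

```text
[ 0.3346 -0.0642 -0.0168  0.5654 -0.0144  0.4488 -0.0549  0.4463] 8 [5.5826 5.1536 2.2063 0.7343 0.7134 0.5095 0.2989 0.1018] 0.04959764798312888
(-14, 0, 32, 20) 22
[[ 0.1238  0.5215  0.1026  2.1578 -0.6783  0.1502  2.353 ]
 [ 0.787   0.5689 -0.4466  2.1641  0.7476  0.1659  1.2137]
 [ 0.958   0.6174 -0.6319  2.1487  1.0139  0.2543  1.0081]
 [ 1.0824  0.6731 -0.7878  2.1417  1.1682  0.3475  0.8964]
 [ 1.2998  0.8708 -1.1388  2.1378  1.4022  0.6372  0.7528]
 [-0.1929  0.56    0.4335  2.1307 -1.0789  0.2804  2.6512]]
(-14, 0, 32, 25) 17
[[ 1.0096  0.627  -0.6185  2.1814  1.4155  0.1528  0.667 ]
 [ 1.0089  0.6268 -0.6176  2.1814  1.415   0.1522  0.6673]
 [ 1.2215  0.7408 -0.908   2.1874  1.5413  0.3549  0.6114]
 [ 1.3777  0.9293 -1.193   2.1995  1.621   0.6291  0.607 ]
 [ 1.2248  0.7434 -0.9132  2.1876  1.5429  0.3591  0.611 ]
 [ 1.055   0.6449 -0.6763  2.1815  1.4473  0.1886  0.6493]]
(-3, 0, 32, 25) 17
[[ 0.982   0.6328 -0.604   2.1623  1.3712  0.1545  0.699 ]
 [ 0.9765  0.6308 -0.5972  2.1624  1.3665  0.1504  0.702 ]
 [ 1.1868  0.7384 -0.8819  2.1652  1.5119  0.3454  0.6286]
 [ 1.350
[... 592 characters left out ...]
1644  1.958   0.1504  0.175 ]
 [ 1.0691  0.6736 -0.6693  2.1647  1.957   0.1516  0.1766]
 [-0.0135  0.5488  0.2182  2.1386  4.311   0.1584 -2.7098]
 [ 1.2173  0.7571 -0.8656  2.1937  1.8866  0.2927  0.3068]
 [ 1.3786  0.9308 -1.1335  2.2252  1.845   0.543   0.4332]
 [ 1.3435  0.8796 -1.0662  2.2181  1.8515  0.4726  0.4044]]
(-40, 0, 60, 25) 15
[[ 1.1242  0.5603 -0.7108  2.2491  1.2794  0.1615  0.8141]
 [ 1.1127  0.5559 -0.6969  2.2495  1.2679  0.1536  0.8225]
 [ 1.3794  0.7276 -1.0734  2.2502  1.4794  0.4235  0.6874]
 [ 1.4249  0.7873 -1.1599  2.2521  1.5108  0.507   0.6734]
 [ 1.3288  0.6781 -0.9896  2.2485  1.4448  0.3514  0.7055]
 [ 1.1876  0.5876 -0.7903  2.2475  1.3374  0.2091  0.773 ]]
```

Run:
```python
from fk2 import *
print((M@v-b).reshape(-1,3))
def row2(q):
    A1,A3,A5,A6,A7=frames(q); c=lambda A,k:A.as_matrix()[:,[k]]
    z2=(A1*R.from_euler("y",q[1]))
    return np.hstack([np.eye(3),c(A1,0),c(A1,1),c(A3,0),c(A3,1),c(A3,2),c(A5,0),c(A5,2),c(A6,0),c(A6,2)])
M2=np.vstack([row2(q) for q,_,_ in D]);v2=np.linalg.lstsq(M2,b,rcond=1e-3)[0]
print(v2,np.abs(M2@v2-b).reshape(-1,3))
```

```text
[[-0.0496  0.0148  0.0047]
 [ 0.0005  0.0075 -0.0061]
 [ 0.0034  0.0007  0.0011]
 [ 0.0048  0.0024  0.0039]
 [-0.0001 -0.0028  0.0006]
 [-0.0038  0.0007 -0.0031]
 [-0.0039 -0.003  -0.0017]
 [-0.003  -0.0021  0.0006]]
[ 0.0001  0.0001  0.2722 -0.0002 -0.0367 -0.     -0.0166  0.5573  0.0001
  0.4279 -0.      0.3701] [[0.     0.     0.    ]
 [0.     0.     0.    ]
 [0.     0.     0.    ]
 [0.     0.     0.    ]
 [0.     0.     0.    ]
 [0.     0.     0.    ]
 [0.0001 0.     0.    ]
 [0.     0.     0.    ]]
```

```bash
cat > fk3.py <<'E'
from fk2 import *
V=np.array([0,0,.2722,0,-.0367,0,-.0166,.5573,0,.4279,0,.3701])
def fkx(q):
    A1,A3,A5,A6,A7=frames(q)
    return np.array([0,0,.2722])+A1.apply([0,-.0367,0])+A3.apply([0,-.0166,.5573])+A5.apply([0,0,.4279])+A6.apply([0,0,.3701]),A7
import fk2; fk2.fkx=fkx
def J(q):
    x,A=fkx(q);o=np.zeros((6,7))
    for i in range(7):
        e=q.copy();e[i]+=1e-6;X,B=fkx(e);o[:3,i]=(X-x)/1e-6;o[3:,i]=(B*A.inv()).as_rotvec()/1e-6
    return o
Q0=np.array([-1.365,.434,.025,1.573,-.012,1.134,-.075])
def sim(q,rows,kn=0.,qn=None,n=12):
    q=q.copy();x,A=fkx(q)
    for r in np.reshape(rows,(-1,6)):
        for k in range(n):
            x=x+r[:3]/1e3/n;A=R.from_rotvec(r[3:]/n)*A
            for _ in range(2):
                X,B=fkx(q);j=J(q);e=np.r_[x-X,(A*B.inv()).as_rotvec()]
                p=np.linalg.pinv(j,rcond=1e-3);d=p@e
                if kn: d=d+(np.eye(7)-p@j)@(kn*(qn-q))
                q=np.clip(q+d,lo,hi)
    return q
E
python3 - <<'E'
from fk3 import *
a=np.array([-.0343,.3708,.3109,2.2633,-.6869,.2843,2.3771])
rows=[0,-2,-25,0,0,0]+[0,0,-20,0,0,0]+[0,0,-10,0,0,0]+[0]*6+[5,-.4,0,0,0,0]*2+[0]*6
mid=(lo+hi)/2
for kn,qn in [(0,None),(.02,mid),(.1,mid),(.02,Q0),(.1,Q0)]: print(kn,sim(a,rows,kn,qn),sim(np.array([.138,.4882,.0987,2.2632,-.8757,.1408,2.569]),[5,-.4,1.2,0,0,0]*6,kn,qn))
print("obs",[.138,.4882,.0987,2.2632,-.8757,.1408,2.569],[.0515,.5063,.2033,2.2001,-.8403,.2146,2.5155])
print("obs start .2485 .8183 .5131 1.5952 -.4929 .8602 2.2312 ->")
b=np.array([-1.3646,.4352,.025,1.574,-.0116,1.134,-.0751])
r=[18.7,-50.5,0,0,0,.002]*20+[0,2,-45,0,0,-.02]+[0,0,-45,0,0,0]*3+[0,0,-37,0,0,0]
for kn,qn in [(0,None),(.02,mid),(.02,Q0)]: print(sim(b,r,kn,qn,6))
E
```

```text
0 [ 0.1533  0.4875  0.0782  2.2621 -0.8129  0.1345  2.5078] [ 0.0516  0.5055  0.2023  2.1977 -0.8394  0.213   2.5145]
0.02 [ 0.714   0.5765 -0.6526  2.2157  1.1419  0.3113  0.6157] [ 0.7412  0.6109 -0.7145  2.1401  1.0682  0.3827  0.6986]
0.1 [ 0.7262  0.5814 -0.6695  2.2147  1.1544  0.3212  0.6054] [ 0.7663  0.6233 -0.7509  2.1382  1.0975  0.4048  0.675 ]
0.02 [ 0.4337  0.5039 -0.2825  2.2383  0.5982  0.1378  1.1207] [ 0.4386  0.5201 -0.3036  2.1646  0.5024  0.1962  1.2125]
0.1 [ 0.4408  0.5049 -0.2917  2.2378  0.6235  0.1409  1.0962] [ 0.4497  0.522  -0.3182  2.1637  0.5341  0.2006  1.1823]
obs [0.138, 0.4882, 0.0987, 2.2632, -0.8757, 0.1408, 2.569] [0.0515, 0.5063, 0.2033, 2.2001, -0.8403, 0.2146, 2.5155]
obs start .2485 .8183 .5131 1.5952 -.4929 .8602 2.2312 ->
[ 0.258   0.815   0.4959  1.5955 -0.4757  0.8532  2.2216]
[ 0.949   0.8748 -0.6772  1.5227  0.6249  0.9687  1.3673]
[ 0.5066  0.7663  0.0789  1.5697 -0.0738  0.808   1.8964]
```

```bash
cat > srch.py <<'E'
from fk3 import *
import itertools, multiprocessing as mp
def path(q,xg,Ag,k):
    x,A=fkx(q);d=(xg-x)*1e3;w=(Ag*A.inv()).as_rotvec();return sim(q,np.tile(np.r_[d,w]/k,k),n=1)
q=np.array([.183,.4785,.0437,2.1825,-1.0509,.118,2.7415])
q=sim(q,[-20,0,0,0,0,0]+[-10,0,30,.004,.04,0]*6+[-10,0,30,.008,.08,0]*2,n=3)
xs,As=fkx(q)
ax={"x":[200,0,0,0,0,0],"X":[-80,0,0,0,0,0],"y":[0,300,0,0,0,0],"Y":[0,-300,0,0,0,0],"z":[0,0,200,0,0,0],"a":[0,0,0,.8,0,0],"A":[0,0,0,-.8,0,0],"b":[0,0,0,0,.6,0],"B":[0,0,0,0,-.4,0],"c":[0,0,0,0,0,1.2],"C":[0,0,0,0,0,-1.2]}
def ev(pr):
    p=q.copy(); i,j=pr
    for s in (1,): 
        K=8
        for vv in (ax[i],ax[j],-np.array(ax[i],float),-np.array(ax[j],float)): p=sim(p,np.tile(np.array(vv,float)/K,K),n=1)
    p=path(p,xs,As,6)
    return pr,p,fkx(p)[0]-xs
if __name__=="__main__":
    print(q,xs,As.as_matrix()[:,2])
    with mp.Pool() as P: o=P.map(ev,list(itertools.permutations(ax,2)))
    o=[t for t in o if np.abs(t[2]).max()<.002]; o.sort(key=lambda t:t[1][2])
    for t in o[:8]+o[-2:]: print(t[0],t[1])
E
time python3 srch.py
```

```text
[-0.4422  0.2112  0.8218  1.81   -0.2096  1.1781  1.9379] [ 0.4874 -0.1529  0.2914] [ 0.0292  0.0309 -0.9991]
('c', 'a') [ 1.124   0.4399 -1.2371  1.6986  0.4034  1.2798  1.3017]
('Y', 'c') [ 0.5433  0.2172 -0.3834  1.738   0.0491  1.1785  1.6419]
('c', 'Y') [ 0.2741  0.1904 -0.0574  1.7591 -0.0278  1.1708  1.7196]
('c', 'B') [ 0.0856  0.1819  0.1675  1.7738 -0.0731  1.1687  1.7692]
('A', 'c') [-0.0009  0.1806  0.271   1.7803 -0.0929  1.1685  1.7921]
('a', 'c') [-0.0449  0.1807  0.3238  1.7836 -0.1031  1.1686  1.8041]
('B', 'A') [-0.0844  0.1812  0.3715  1.7865 -0.1122  1.1688  1.8151]
('B', 'C') [-0.0849  0.1812  0.372   1.7866 -0.1123  1.1688  1.8152]
('C', 'X') [-0.6809  0.3033  1.1903  1.8219 -0.3447  1.2126  2.1059]
('A', 'X') [-0.6948  0.3152  1.2183  1.8225 -0.3594  1.2178  2.1237]
real	0m8.451s
user	0m28.134s
sys	0m0.262s
```

>>> carry_out(
  increments=[-20,0,0,0,0,0,-10,0,30,0.004,0.04,0,-10,0,30,0.004,0.04,0,-10,0,30,0.004,0.04,0,-10,0,30,0.004,0.04,0,-10,0,30,0.004,0.04,0,-10,0,30,0.004,0.04,0,-10,0,30,0.008,0.08,0,-10,0,30,0.008,0.08,0,0,0,0,0,0,0],
)

```text
clock: 15.38
position: [0.4935, -0.1546, 0.2871]
ee_rot: [0.12, 3.104, 0.05]
force: [0.5, 0.1, -0.7]
width: 0.003
gripper_force: 0.0
```

```bash
python3 st.py
cat > pl.py <<'E'
from srch import *
def run(p,T):
    for t in T:
        p=path(p,*target(*t),6); x,_=fkx(p); print(t,p,"err mm",np.linalg.norm(x-target(*t)[0])*1e3)
    return p
T=[(-60,0,80,10),(-45,0,50,18),(-35,0,36,22),(-14,0,32,25),(-3,0,32,27),(-3,0,22,27)]
if __name__=="__main__":
    s=readout.observe()["joints"]
    for pr in ("Yc","cY","ca"):
        p=s.copy();xs,As=fkx(p)
        for vv in (ax[pr[0]],ax[pr[1]],-np.array(ax[pr[0]],float),-np.array(ax[pr[1]],float)):
            p=sim(p,np.tile(np.array(vv,float)/10,10),n=3); print(pr,p,fkx(p)[0])
        run(p,T)
E
python3 pl.py
python3 - <<'E'
from h import *
im=vision.get_image("scene")[:,:,::-1]
cv2.imwrite("pics/s4.png",cv2.resize(im[160:280,200:360],None,fx=4.5,fy=4.5,interpolation=cv2.INTER_CUBIC))
E
```

```text
world [ 0.4935 -0.1546  0.2871] station mm -107.41664291475017 -11.971602347662937 287.06820931151816
tilt 2.0859124451403668 roll z.y 0.030690425495549574 yaw err -0.0660521327525717 ytilt 0.033412087799647223 q [-0.4907  0.2384  0.9011  1.8115 -0.2486  1.1695  1.9841] F [ 0.4896  0.0723 -0.7044]
Yc [ 0.196   0.5661  0.8447  1.4095 -0.4712  1.362   2.5565] [ 0.4939 -0.4546  0.2871]
Yc [ 1.2437  0.7352 -1.1196  1.2493  0.6081  1.5518  2.74  ] [ 0.4939 -0.4549  0.2874]
Yc [ 1.0854  0.4998 -1.2427  1.6531  0.4362  1.3469  2.2967] [ 0.4939 -0.1549  0.2874]
Yc [ 0.9632  0.3399 -0.9543  1.7058  0.2613  1.2092  1.2718] [ 0.4939 -0.1549  0.2874]
(-60, 0, 80, 10) [ 0.7585  0.5519 -0.7826  1.9995  0.6533  0.6495  1.0707] err mm 0.008729820195105075
(-45, 0, 50, 18) [ 0.6599  0.5378 -0.6198  2.1195  0.8681  0.3666  0.863 ] err mm 0.0029946579909074698
(-35, 0, 36, 22) [ 0.5064  0.5227 -0.4083  2.1785  1.0664  0.1817  0.6512] err mm 0.002738717042065619
(-14, 0, 32, 25) [ 0.3067  0.5159 -0.1505  2.1948  1.3587  0.12    0.3317] err mm 34.92115749099464
(-3, 0, 32, 27) [ 0.4926  0.5583 -0.3941  2
[... 1357 characters left out ...]
 0.2872]
ca [ 1.3547 -0.1613 -1.1216  2.3902 -0.9631  0.12    2.7011] [ 0.4798 -0.1136  0.2653]
(-60, 0, 80, 10) [ 0.0514  0.4256  0.1689  2.0583 -0.1912  0.4968  1.8529] err mm 0.10413474941027145
(-45, 0, 50, 18) [ 0.1491  0.4572  0.0508  2.1621 -0.2681  0.2179  1.9369] err mm 0.0001281317285238681
(-35, 0, 36, 22) [ 0.2263  0.4873 -0.0447  2.2023 -0.2925  0.12    1.9713] err mm 17.074441332146744
(-14, 0, 32, 25) [ 0.2664  0.5107 -0.0975  2.1984 -0.3096  0.12    1.994 ] err mm 44.13484684913726
(-3, 0, 32, 27) [ 0.2961  0.5183 -0.1352  2.201  -0.328   0.12    2.0183] err mm 60.97325005087404
(-3, 0, 22, 27) [ 0.3072  0.5363 -0.1495  2.2051 -0.3462  0.12    2.0402] err mm 69.39213978015937
```

```bash
cat > pl2.py <<'E'
from pl import *
import sys
if __name__=="__main__":
    p0=np.array([.9632,.3399,-.9543,1.7058,.2613,1.2092,1.2718])
    Ts=[[(-70,0,250,25),(-45,0,45,25),(-30,0,36,25),(-14,0,32,25),(-3,0,32,26),(-3,0,22,26)],
    [(-70,0,250,30),(-45,0,50,28),(-30,0,36,27),(-14,0,32,26),(-3,0,32,26),(-3,0,22,26)],
    [(-70,-20,250,25,.4),(-70,0,200,28),(-45,0,45,27),(-30,0,36,27),(-14,0,32,27),(-3,0,32,27),(-3,0,22,27)],
    [(-60,0,80,10),(-45,0,40,14),(-14,0,32,16),(-10,0,32,23),(-3,0,32,25),(-3,0,22,25)]]
    for T in Ts: run(p0,T); print()
E
python3 pl2.py
```

```text
(-70, 0, 250, 25) [ 1.1355  0.2108 -1.0403  2.0376  0.2847  0.5731  1.4314] err mm 0.004694609801943574
(-45, 0, 45, 25) [ 0.283   0.4565 -0.1065  2.2606  1.0733  0.12    0.6167] err mm 46.80611468991663
(-30, 0, 36, 25) [ 0.2482  0.4848 -0.0687  2.2353  1.2842  0.12    0.3995] err mm 51.69344627496663
(-14, 0, 32, 25) [ 0.327   0.518  -0.1768  2.193   1.4403  0.12    0.2533] err mm 29.966914996539177
(-3, 0, 32, 26) [ 0.4302  0.5458 -0.3145  2.1728  1.6617  0.12    0.0521] err mm 3.6991495660189364
(-3, 0, 22, 26) [ 0.4936  0.5791 -0.3996  2.1719  1.7616  0.1625 -0.0306] err mm 3.025827564200259e-05

(-70, 0, 250, 30) [ 1.1989  0.1748 -1.0636  2.1118  0.2424  0.4301  1.4814] err mm 0.014853266952676605
(-45, 0, 50, 28) [0.0344 0.4233 0.2132 2.3251 1.2047 0.12   0.4681] err mm 107.50368667083364
(-30, 0, 36, 27) [ 0.4881  0.522  -0.3728  2.2432  2.06    0.1417 -0.3361] err mm 0.010950854690549777
(-14, 0, 32, 26) [ 0.3757  0.5261 -0.2379  2.2032  1.9737  0.12   -0.2702] err mm 17.556476030458136
(-3, 0, 32, 26) [ 0.3363  0.5306 -0.1914  2.1814  1.8909  0.12   -0.1949] err mm 26.51204
[... 739 characters left out ...]
 0.4574  0.5719 -0.3488  2.1896  2.0416  0.1441 -0.3168] err mm 2.045676088568684e-06

(-60, 0, 80, 10) [ 0.7585  0.5518 -0.7826  1.9995  0.6533  0.6495  1.0707] err mm 0.008727608523223573
(-45, 0, 40, 14) [ 0.6776  0.5852 -0.6664  2.0617  0.8024  0.472   0.9324] err mm 0.00022232303699683902
(-14, 0, 32, 16) [ 0.6355  0.6152 -0.6238  2.0274  0.8494  0.4362  0.8937] err mm 3.813023473076872e-07
(-10, 0, 32, 23) [ 0.4738  0.5491 -0.3768  2.1403  1.0916  0.1697  0.6256] err mm 0.01326452193982685
(-3, 0, 32, 25) [ 0.347   0.5325 -0.2077  2.1653  1.2514  0.12    0.4452] err mm 22.153260460581297
(-3, 0, 22, 25) [ 0.3846  0.5578 -0.2578  2.1665  1.6125  0.12    0.0937] err mm 12.466132211459655
```

```bash
cat > s3.py <<'E'
from pl import *
s0=np.array([-0.4907,.2384,.9011,1.8115,-.2486,1.1695,1.9841])
def ev3(pr):
    Y,c,dx,dy,dz,t1,tf,c2=pr; p=s0.copy()
    for d,k in (([0,-Y,0,0,0,0],8),([0,0,0,0,0,c],10),([dx,Y+dy,dz,0,0,0],8),([0,0,0,0,0,-c-c2],12)):
        p=sim(p,np.tile(np.array(d,float)/k,k),n=1)
    T=[(-60,0,80,t1,-c2),(-45,0,38,t1,-c2),(-14,0,32,t1+2,0),(-8,0,32,tf,0),(-2,0,32,tf,0),(-2,0,22,tf,0)]
    m=1;er=0
    for t in T:
        p=path(p,*target(*t),6); er=max(er,np.linalg.norm(fkx(p)[0]-target(*t)[0])*1e3); m=min(m,(p-lo).min(),(hi-p).min())
    return er,m,pr,p
if __name__=="__main__":
    rng=np.random.default_rng(1)
    S=[(rng.choice([200,300,400]),rng.choice([.8,1.2,1.5]),rng.choice([-60,0,50,100]),rng.choice([-100,0,100,200]),rng.choice([0,100]),rng.choice([8,14]),rng.choice([23,25,27]),rng.choice([0,.15])) for _ in range(400)]
    with mp.Pool() as P: o=P.map(ev3,S)
    o=[t for t in o if t[0]<1]; o.sort(key=lambda t:-t[1]); print(len(o))
    for t in o[:10]: print(t[1],[float(a) for a in t[2]],t[3])
E
time python3 s3.py
```

```text
23
0.10775579656918688 [400.0, 1.5, -60.0, 200.0, 100.0, 8.0, 23.0, 0.15] [ 0.5458  0.5956 -0.4799  2.1201  1.2665  0.2278  0.4717]
0.10252216935898761 [400.0, 1.5, 0.0, -100.0, 100.0, 8.0, 23.0, 0.15] [ 0.539   0.5937 -0.4707  2.1207  1.2601  0.2225  0.4764]
0.09729958860835616 [400.0, 1.5, 100.0, -100.0, 100.0, 8.0, 23.0, 0.15] [ 0.5322  0.5918 -0.4614  2.1213  1.2535  0.2173  0.4814]
0.09371260295962563 [400.0, 1.5, -60.0, 100.0, 100.0, 8.0, 23.0, 0.0] [ 0.5276  0.5905 -0.455   2.1217  1.2488  0.2137  0.4851]
0.0889169150521277 [400.0, 1.5, 50.0, -100.0, 0.0, 14.0, 23.0, 0.15] [ 0.5212  0.5888 -0.4464  2.1222  1.2423  0.2089  0.4901]
0.08841655763945613 [400.0, 1.5, -60.0, -100.0, 0.0, 8.0, 23.0, 0.0] [ 0.5206  0.5886 -0.4455  2.1222  1.2416  0.2084  0.4906]
0.08841655763945613 [400.0, 1.5, -60.0, -100.0, 0.0, 8.0, 23.0, 0.0] [ 0.5206  0.5886 -0.4455  2.1222  1.2416  0.2084  0.4906]
0.08603056206639312 [400.0, 1.5, -60.0, -100.0, 100.0, 8.0, 23.0, 0.0] [ 0.5174  0.5878 -0.4413  2.1225  1.2383  0.206   0.4933]
0.07837746995939487 [400.0, 1.5, 0.0, 0.0, 100.0, 8.0, 23.0, 0.0] [ 0.5072  0.5852 -0.4274  2.1234  1.227   0.1984  0.5021]
0.07734123971167475 [400.0, 1.5, 50.0, -100.0, 100.0, 8.0, 23.0, 0.0] [ 0.5058  0.5848 -0.4255  2.1235  1.2255  0.1973  0.5034]
real	1m3.023s
user	3m52.387s
sys	0m0.403s
```

>>> carry_out(
  increments=[0,-40,0,0,0,0,0,-40,0,0,0,0,0,-40,0,0,0,0,0,-40,0,0,0,0,0,-40,0,0,0,0,0,-40,0,0,0,0,0,-40,0,0,0,0,0,-40,0,0,0,0,0,-40,0,0,0,0,0,-40,0,0,0,0,0,0,0,0,0,0.1,0,0,0,0,0,0.1,0,0,0,0,0,0.1,0,0,0,0,0,0.1,0,0,0,0,0,0.1,0,0,0,0,0,0.1,0,0,0,0,0,0.1,0,0,0,0,0,0.1,0,0,0,0,0,0.1,0,0,0,0,0,0.1],
)

```text
clock: 17.92
position: [0.493, -0.5426, 0.2776]
ee_rot: [-1.361, 2.826, 0.054]
force: [43.0, 56.6, 18.9]
width: 0.007
gripper_force: 0.0
```

>>> carry_out(
  increments=[0,0,0,0,0,0.1,0,0,0,0,0,0.1,0,0,0,0,0,0.1,0,0,0,0,0,0.1,0,0,0,0,0,0.1,0,0,0,0,0,0],
)

```text
clock: 18.68
position: [0.5205, -0.4291, 0.2182]
ee_rot: [1.748, -2.52, 0.085]
force: [0.5, -0.2, 0.9]
width: 0.002
gripper_force: 0.0
```

```bash
python3 st.py
```

```text
world [ 0.5205 -0.4291  0.2182] station mm -59.06910265230843 -283.5920896607564 218.17930042297843
tilt -1.6708373477877558 roll z.y -0.08729223595673102 yaw err -73.9742602402912 ytilt -0.0033695814644097433 q [ 1.2189  0.8302 -1.267   1.4189  0.8748  1.4868  2.7418] F [ 0.5233 -0.2196  0.8679]
```

```bash
cat > s4.py <<'E'
from pl import *
s0=np.array([ 1.2189,.8302,-1.267,1.4189,.8748,1.4868,2.7418])
def go(order,tf,t1,v=0):
    p=s0.copy(); y=-1.29
    T={"A":[(-107,0,250,0,1.29),(-107,0,250,0,0)],"B":[(-107,-284,250,0,0),(-107,0,250,0,0)],"C":[(-107,0,250,0,1.29),(-60,0,120,t1,1.0),(-60,0,80,t1,0)],"D":[(-107,0,250,0,0)]}[order]
    T=T+[(-60,0,80,t1),(-48,0,35,t1),(-14,0,32,t1+2),(-8,0,32,tf),(-2,0,32,tf),(-2,0,22,tf)]
    for t in T:
        p=path(p,*target(*t),12); e=np.linalg.norm(fkx(p)[0]-target(*t)[0])*1e3; 
        if v or e>1: print(order,tf,t1,t,p,"%.1f"%e)
    print(order,tf,t1,"final",p)
if __name__=="__main__":
    print(np.degrees(1.29)); 
    for o in "ABCD":
        for tf in (23,25): go(o,tf,8)
E
python3 s4.py
```

```text
73.91155557187619
A 23 8 (-107, 0, 250, 0, 1.29) [ 1.0631  0.5366 -1.27    1.7389  0.537   1.2794  2.4384] 6.2
A 23 8 final [ 0.4283  0.568  -0.3215  2.1301  1.1107  0.1422  0.6015]
A 25 8 (-107, 0, 250, 0, 1.29) [ 1.0631  0.5366 -1.27    1.7389  0.537   1.2794  2.4384] 6.2
A 25 8 (-8, 0, 32, 25) [ 0.3168  0.5236 -0.166   2.1797  1.2293  0.12    0.4623] 31.0
A 25 8 (-2, 0, 32, 25) [ 0.3832  0.539  -0.2556  2.1596  1.3173  0.12    0.3859] 13.0
A 25 8 final [ 0.4278  0.5667 -0.3155  2.1602  1.5761  0.12    0.1389]
B 23 8 final [ 0.6694  0.6401 -0.6527  2.11    1.358   0.3323  0.4128]
B 25 8 final [ 0.6494  0.6287 -0.6161  2.1418  1.5449  0.2918  0.2239]
C 23 8 (-107, 0, 250, 0, 1.29) [ 1.0631  0.5366 -1.27    1.7389  0.537   1.2794  2.4384] 6.2
C 23 8 (-2, 0, 22, 23) [ 0.3869  0.561  -0.2663  2.1336  1.0131  0.12    0.6909] 1.9
C 23 8 final [ 0.3869  0.561  -0.2663  2.1336  1.0131  0.12    0.6909]
C 25 8 (-107, 0, 250, 0, 1.29) [ 1.0631  0.5366 -1.27    1.7389  0.537   1.2794  2.4384] 6.2
C 25 8 (-8, 0, 32, 25) [ 0.2964  0.5208 -0.1395  2.1817  1.0944  0.12    0.5939] 35.7
C 25 8 (-2, 0, 32, 25) [ 0.3419  0.5326 -0.2014  2.1634  1.219   0.12    0.4766] 23.1
C 25 8 (-2, 0, 22, 25) [ 0.4103  0.5635 -0.2922  2.1618  1.5856  0.12    0.1259] 5.6
C 25 8 final [ 0.4103  0.5635 -0.2922  2.1618  1.5856  0.12    0.1259]
D 23 8 final [ 0.6445  0.6296 -0.6171  2.112   1.3423  0.3097  0.4214]
D 25 8 final [ 0.6189  0.6171 -0.5735  2.1443  1.544   0.2653  0.2163]
```

>>> carry_out(
  increments=[-4,0,3,0,0,-0.1,-4,0,3,0,0,-0.1,-4,0,3,0,0,-0.1,-4,0,3,0,0,-0.1,-4,0,3,0,0,-0.1,-4,0,3,0,0,-0.1,-4,0,3,0,0,-0.1,-4,0,3,0,0,-0.1,-4,0,3,0,0,-0.1,-4,0,3,0,0,-0.1,-4,0,3,0,0,-0.1,-4,0,0,0,0,-0.1,0,0,0,0,0,-0.09,0,0,0,0,0,0,0,0,0,0,0,0],
)

```text
clock: 20.55
position: [0.4727, -0.4321, 0.2525]
ee_rot: [-0.124, -3.047, 0.002]
force: [0.5, 0.0, 0.3]
width: 0.002
gripper_force: 0.0
```

```bash
python3 st.py
cat > d.py <<'E'
import sys
from fk3 import *
def delta(t):
    s=readout.observe();x,A=target(*t);B=R.from_rotvec(s["ee_rot"])
    print("d mm",(x-s["position"])*1e3,"w",(A*B.inv()).as_rotvec())
if __name__=="__main__": delta([float(a) for a in sys.argv[1:]])
E
python3 d.py -107 0 230 0
```

```text
world [ 0.4727 -0.4321  0.2525] station mm -106.51951098043983 -290.2437366297511 252.48794904708848
tilt -5.261887052851399 roll z.y 0.002437201771891071 yaw err 0.1812260473859356 ytilt -0.005027078955216411 q [ 1.1981  0.6919 -1.0309  1.3681  0.6022  1.4947  1.6659] F [0.4502 0.0278 0.2554]
d mm [ 22.137  289.3987 -22.4879] w [-0.0023 -0.0918  0.0034]
```

Run:
```python
from h import *
a=vision.get_image("scene")[:,:,::-1][180:270,210:330]; b=vision.get_image("top")[:,:,::-1][180:300,180:280]
a=cv2.resize(a,(440,330),interpolation=cv2.INTER_CUBIC); b=cv2.resize(b,(350,420),interpolation=cv2.INTER_CUBIC)
o=np.zeros((420,790,3),np.uint8); o[:330,:440]=a; o[:,440:]=b; cv2.imwrite("pics/s5.png",o)
```

```text
(no output)
```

View pics/s5.png

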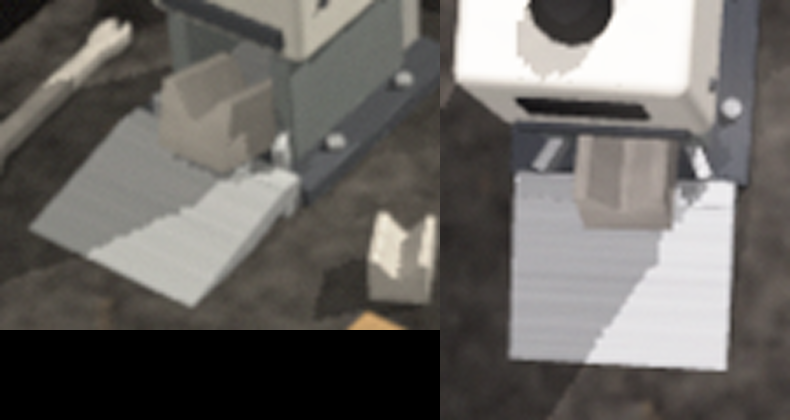

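The last view shows the block straight and centred at the mouth: groove at column ~625, rear bottom edge at row ~228, against lip row ~178 and toe row ~363. Its rear is therefore about 23 mm short of the lip. Next I bring the tool back in on the new elbow branch.

>>> carry_out(
  increments=[2,29,-2,0,-0.01,0,2,29,-2,0,-0.01,0,2,29,-2,0,-0.01,0,2,29,-2,0,-0.01,0,2,29,-2,0,-0.01,0,2,29,-2,0,-0.01,0,2,29,-2,0,-0.01,0,2,29,-2,0,-0.01,0,3,29,-3,0,-0.01,0,3,28,-3,0,0,0,0,0,0,0,0,0,0,0,0,0,0,0],
)

```text
clock: 22.15
position: [0.4949, -0.1435, 0.2305]
ee_rot: [-0.13, -3.137, -0.003]
force: [1.1, 0.5, 0.8]
width: 0.005
gripper_force: 0.0
```

```bash
python3 st.py; python3 d.py -65 0 80 8;python3 d.py -50 0 37 8
```

```text
world [ 0.4949 -0.1435  0.2305] station mm -106.88565889332314 -0.807764361494181 230.53582476365355
tilt -0.12018032815142615 roll z.y 0.002052692174719705 yaw err 0.2613100324532659 ytilt 0.0018727276190584495 q [ 0.9998  0.4923 -1.1478  1.7684  0.4782  1.2004  1.2032] F [1.0822 0.4698 0.7781]
d mm [  41.8212   -2.4585 -150.5358] w [-0.0132 -0.1413  0.0044]
d mm [  56.7756   -3.6273 -193.5358] w [-0.0132 -0.1413  0.0044]
```

>>> carry_out(
  increments=[8,0,-30,-0.002,-0.028,0,8,-0.5,-30,-0.003,-0.028,0,8,-0.5,-30,-0.003,-0.028,0,8,-0.5,-30,-0.003,-0.028,0.002,8,-0.5,-30,-0.002,-0.028,0.002,7,-0.5,-20,0,0,0,5,-0.5,-15,0,0,0,4,-0.5,-8,0,0,0,0,0,0,0,0,0],
)

```text
clock: 23.28
position: [0.5511, -0.1465, 0.0374]
ee_rot: [0.119, 3.001, -0.007]
force: [-0.4, 0.5, 0.1]
width: 0.007
gripper_force: 0.0
```

```bash
python3 st.py; python3 d.py -26 0 32 12;python3 d.py -8 0 32 25
```

```text
world [ 0.5511 -0.1465  0.0374] station mm -50.591283884471956 0.5520439736019696 37.382885446602266
tilt 7.898934870542518 roll z.y -0.009805034732409032 yaw err 0.04976663154782985 ytilt 0.0010624266948628808 q [ 0.8016  0.6987 -0.8934  1.9714  0.8553  0.7242  0.9014] F [-0.35    0.5347  0.1116]
d mm [24.4735 -2.4665 -5.3829] w [-0.0066 -0.0709  0.0008]
d mm [42.4188 -3.8691 -5.3829] w [-0.0244 -0.2971  0.0007]
```

>>> carry_out(
  increments=[3,-0.3,-0.4,-0.002,-0.024,0,3,-0.3,-0.4,-0.002,-0.024,0,3,-0.3,-0.4,-0.002,-0.024,0,3,-0.3,-0.4,-0.002,-0.024,0,3,-0.3,-0.4,-0.002,-0.025,0,3,-0.3,-0.4,-0.002,-0.025,0,3,-0.3,-0.4,-0.002,-0.025,0,3,-0.3,-0.4,-0.002,-0.025,0,3,-0.3,-0.4,-0.002,-0.025,0,3,-0.3,-0.4,-0.002,-0.025,0,0,0,0,-0.002,-0.025,0,0,0,0,-0.002,-0.026,0,0,0,0,0,0,0],
)

```text
clock: 24.9
position: [0.5799, -0.1489, 0.0333]
ee_rot: [0.104, 2.705, -0.023]
force: [-2.7, 0.8, -0.6]
width: 0.005
gripper_force: 1.1
```

```bash
python3 st.py; python3 d.py -8 0 32 25
```

```text
world [ 0.5799 -0.1489  0.0333] station mm -21.745273736772315 0.40939252153639405 33.282534544267854
tilt 24.87413376007236 roll z.y -0.032495384521814885 yaw err -0.051103568682887617 ytilt -1.5868041354071688e-05 q [ 0.654   0.5825 -0.606   2.1832  1.5323  0.2666  0.2245] F [-2.7357  0.7706 -0.5902]
d mm [13.6716 -1.4792 -1.2825] w [-0.0001 -0.0011 -0.0009]
```

>>> carry_out(
  increments=[2,-0.2,0,0,0,0,2,-0.2,0,0,0,0,2,-0.2,0,0,0,0,2,-0.2,0,0,0,0,2,-0.2,0,0,0,0,2,-0.2,0,0,0,0,0,0,0,0,0,0],
)

```text
clock: 25.78
position: [0.5911, -0.1498, 0.0323]
ee_rot: [0.106, 2.707, -0.022]
force: [-8.3, 2.2, -0.4]
width: 0.006
gripper_force: 4.1
```

```bash
python3 st.py
```

```text
world [ 0.5911 -0.1498  0.0323] station mm -10.499305858320525 0.3531758361013059 32.33867012985281
tilt 24.74895867853467 roll z.y -0.031739331609847266 yaw err 0.01102175161010102 ytilt 0.001148547319125455 q [ 0.6467  0.5952 -0.6042  2.156   1.4738  0.2732  0.284 ] F [-8.2783  2.1921 -0.3909]
```

>>> carry_out(
  increments=[1,-0.1,0,0,0,0,1,-0.1,0,0,0,0,1,-0.1,0,0,0,0,1,-0.1,0,0,0,0,1,-0.1,0,0,0,0,0,0,0,0,0,0,0,0,0,0,0,0],
)

```text
clock: 26.65
position: [0.5955, -0.1502, 0.0321]
ee_rot: [0.106, 2.707, -0.022]
force: [-10.9, 2.2, 0.1]
width: 0.006
gripper_force: 5.1
```

```bash
python3 st.py
```

```text
world [ 0.5955 -0.1502  0.0321] station mm -6.0587207140206765 0.3251518866132495 32.06899954402219
tilt 24.703745818917028 roll z.y -0.03162527954835022 yaw err 0.006874486924047119 ytilt 0.0011784544132484275 q [ 0.6449  0.6004 -0.6051  2.1451  1.4517  0.2772  0.3073] F [-10.862    2.1872   0.1401]
```

>>> carry_out(
  increments=[1,-0.1,0,0,0,0,1,-0.1,0,0,0,0,0,0,0,0,0,0,0,0,0,0,0,0],
)

```text
clock: 27.15
position: [0.5972, -0.1504, 0.0319]
ee_rot: [0.106, 2.708, -0.022]
force: [-11.1, 2.2, 1.4]
width: 0.004
gripper_force: 5.4
```

>>> carry_out(
  increments=[1,-0.1,0,0,0,0,0,0,0,0,0,0,0,0,0,0,0,0],
)

```text
clock: 27.52
position: [0.5982, -0.1505, 0.0319]
ee_rot: [0.106, 2.708, -0.022]
force: [-11.6, 3.4, 0.3]
width: 0.006
gripper_force: 5.5
```

```bash
python3 st.py
```

```text
world [ 0.5982 -0.1505  0.0319] station mm -3.3506108149578955 0.2872374059010106 31.89314168669853
tilt 24.676792305486284 roll z.y -0.03157595035774699 yaw err 0.002983515378130668 ytilt 0.001164402543072967 q [ 0.6441  0.6038 -0.6061  2.1385  1.4388  0.28    0.321 ] F [-11.5672   3.402    0.3052]
```

Front of the tips is at about x=+5, near the release point. Slide the tips down to see whether the rear drops.

>>> carry_out(
  increments=[0,0,-2,0,0,0,0,0,-2,0,0,0,0,0,-2,0,0,0,0,0,-2,0,0,0,0,0,0,0,0,0,0,0,0,0,0,0],
)

```text
clock: 28.28
position: [0.5981, -0.1503, 0.0237]
ee_rot: [0.106, 2.708, -0.021]
force: [-10.2, 3.0, -0.9]
width: 0.007
gripper_force: 5.1
```

```bash
python3 st.py
```

```text
world [ 0.5981 -0.1503  0.0237] station mm -3.467291687790441 0.4785192769912671 23.679183275154106
tilt 24.661297500031544 roll z.y -0.031070243439501627 yaw err -0.006800652652009262 ytilt 0.0016201356346526238 q [ 0.636   0.6181 -0.5963  2.1429  1.5081  0.2774  0.2543] F [-10.2027   2.9589  -0.8605]
```

>>> carry_out(
  increments=[0,0,4,0,0,0,1,-0.1,2,0,0,0,1,-0.1,0,0,0,0,0,0,0,0,0,0,0,0,0,0,0,0],
)

```text
clock: 28.9
position: [0.6007, -0.1508, 0.03]
ee_rot: [0.106, 2.707, -0.022]
force: [-7.6, 1.5, -1.9]
width: 0.004
gripper_force: 3.7
```

>>> carry_out(
  increments=[0,0,-2,0,0,0,0,0,-2,0,0,0,0,0,-2,0,0,0,0,0,-2,0,0,0,0,0,0,0,0,0,0,0,0,0,0,0],
)

```text
clock: 29.65
position: [0.6002, -0.1504, 0.0223]
ee_rot: [0.106, 2.707, -0.022]
force: [-13.5, 3.2, 7.0]
width: 0.009
gripper_force: 8.1
```

>>> carry_out(
  increments=[-1,0.1,0,0,0,0,-1,0.1,0,0,0,0,0,0,0,0,0,0],
)

```text
clock: 30.02
position: [0.5997, -0.1505, 0.0227]
ee_rot: [0.106, 2.706, -0.021]
force: [-5.4, 2.2, -1.2]
width: 0.006
gripper_force: 2.8
```

>>> carry_out(
  increments=[-1,0.1,0,0,0,0,-1,0.1,0,0,0,0,0,0,0,0,0,0],
)

```text
clock: 30.4
position: [0.5981, -0.1506, 0.023]
ee_rot: [0.106, 2.705, -0.022]
force: [-5.3, 2.1, -2.6]
width: 0.009
gripper_force: 2.6
```

>>> carry_out(
  increments=[-1,0.1,0,0,0,0,-1,0.1,0,0,0,0,0,0,0,0,0,0],
)

```text
clock: 30.78
position: [0.5962, -0.1505, 0.0231]
ee_rot: [0.106, 2.705, -0.022]
force: [-5.1, 3.2, -2.9]
width: 0.007
gripper_force: 2.5
```

```bash
python3 st.py
```

```text
world [ 0.5962 -0.1505  0.0231] station mm -5.366634095271539 0.063592386942463 23.093312461898634
tilt 24.86815269879988 roll z.y -0.032182408432070146 yaw err 0.008661644315753366 ytilt 0.0008054693150133449 q [ 0.6363  0.617  -0.5943  2.1508  1.5466  0.2749  0.2164] F [-5.1253  3.2134 -2.8893]
```

>>> carry_out(
  increments=[-1,0.1,0,0,0,0,-1,0.1,0,0,0,0,0,0,0,0,0,0],
)

```text
clock: 31.15
position: [0.5944, -0.1506, 0.0233]
ee_rot: [0.106, 2.704, -0.023]
force: [-5.6, 2.9, -3.6]
width: 0.004
gripper_force: 2.6
```

>>> carry_out(
  increments=[-1,0.1,0,0,0,0,-1,0.1,0,0,0,0,0,0,0,0,0,0],
)

```text
clock: 31.52
position: [0.5936, -0.1509, 0.0241]
ee_rot: [0.107, 2.702, -0.024]
force: [-0.9, 0.7, -0.3]
width: 0.004
gripper_force: 0.7
```

```bash
python3 st.py
python3 - <<'E'
from h import *
for n in("scene","wrist"): cv2.imwrite(f"pics/e_{n}.png",vision.get_image(n)[:,:,::-1])
E
```

```text
world [ 0.5936 -0.1509  0.0241] station mm -7.8866426187181675 -0.5660195507165504 24.096922240788064
tilt 25.00559045187955 roll z.y -0.0335841662918453 yaw err 0.05010844779729491 ytilt -0.00021230680374404245 q [ 0.6403  0.6133 -0.5968  2.158   1.5667  0.2749  0.1963] F [-0.9001  0.7346 -0.3315]
```

>>> carry_out(
  increments=[-4,0.3,1,0,0,0,-10,0.8,3,0,0,0,-20,1.5,10,0,0,0,-20,1.5,25,0,0.03,0,-20,1.5,35,0,0.04,0,-20,1,40,0,0.05,0,-10,0,40,0,0.05,0,-10,0,40,0,0.05,0,0,-30,20,0,0.05,0,0,-40,0,0,0.05,0,0,-40,0,0,0.05,0,0,-50,0,0,0,0,0,-50,0,0,0,0,0,-50,0,0,0,0,0,0,0,0,0,0],
)

```text
clock: 33.5
position: [0.4905, -0.415, 0.2157]
ee_rot: [0.125, 3.05, -0.066]
force: [-0.1, 0.4, -0.2]
width: 0.006
gripper_force: 0.0
```

```bash
python3 st.py
python3 - <<'E'
from h import *
vision.get_image("scene")
a=vision.get_image("scene")[:,:,::-1]; b=vision.get_image("top")[:,:,::-1]
cv2.imwrite("pics/f_s.png",a); cv2.imwrite("pics/f_t.png",b)
# predicted pixels of seated block rear top/bottom corners & unseated (rear on lip z 18)
A=-.078;Z=R.from_euler("z",A)
def proj(n,p):
    c=vision.calibration(n);f=240/np.tan(np.radians(c["fov_y"]/2));d=c["pose"][:3,:3].T@(np.array([.6015,-.151,0])+Z.apply(np.array(p)/1e3)-c["pose"][:3,3])
    return np.round([c["cx"]+f*d[0]/-d[2],c["cy"]+f*d[1]/d[2]],1)
for h in (11,18): print(h,[proj("scene",(0,y,h+36)) for y in(-20,20)],[proj("scene",(0,y,h+8)) for y in(-20,20)],[proj("top",(0,y,h+36)) for y in(-20,20)])
x0,y0=[int(t) for t in proj("scene",(0,0,40))]
for u in (-8,0,8): print("col",x0+u,[(r,int(a[r,x0+u].mean())) for r in range(y0-24,y0+26)])
E
```

```text
world [ 0.4905 -0.415   0.2157] station mm -90.08367274982788 -271.82545847044753 215.73227135667548
tilt 4.959503824982318 roll z.y -0.04661584270254744 yaw err 0.3445707337712591 ytilt -0.03936433960625349 q [ 1.2488  0.6041 -0.979   1.5803  0.5553  1.1469  1.6545] F [-0.1324  0.4023 -0.1869]
11 [array([277.2, 209.2]), array([259.2, 201.6])] [array([278.3, 221.7]), array([260.6, 214. ])] [array([242.4, 228.2]), array([216.7, 226.8])]
18 [array([276.9, 206. ]), array([258.8, 198.4])] [array([278. , 218.6]), array([260.2, 211. ])] [array([241.8, 227.6]), array([215.9, 226.1])]
col 260 [(184, 85), (185, 91), (186, 86), (187, 88), (188, 88), (189, 88), (190, 88), (191, 89), (192, 89), (193, 92), (194, 90), (195, 92), (196, 94), (197, 94), (198, 93), (199, 93), (200, 93), (201, 92), (202, 94), (203, 105), (204, 114), (205, 115), (206, 101), (207, 102), (208, 102), (209, 103), (210, 101), (211, 100), (212, 84), (213, 59), (214, 91), (215, 124), (216, 131), (217, 133), (218, 131), (219, 134), (220, 137), (221, 136), (222, 137), (223, 137), (224, 140), (225, 136), (226, 136), (227, 135), (
[... 570 characters left out ...]
, (226, 138), (227, 138), (228, 162), (229, 188), (230, 187), (231, 186), (232, 187), (233, 190)]
col 276 [(184, 105), (185, 69), (186, 62), (187, 58), (188, 55), (189, 58), (190, 79), (191, 101), (192, 110), (193, 109), (194, 111), (195, 110), (196, 109), (197, 111), (198, 117), (199, 122), (200, 123), (201, 123), (202, 120), (203, 122), (204, 121), (205, 123), (206, 129), (207, 133), (208, 138), (209, 140), (210, 136), (211, 135), (212, 136), (213, 133), (214, 132), (215, 130), (216, 126), (217, 124), (218, 122), (219, 122), (220, 121), (221, 124), (222, 131), (223, 130), (224, 134), (225, 166), (226, 192), (227, 186), (228, 188), (229, 189), (230, 191), (231, 190), (232, 188), (233, 186)]
```

Run:
```python
import cv2,numpy as np
a=cv2.imread("pics/f_s.png").mean(2).astype(int); b=cv2.imread("pics/f_t.png").mean(2).astype(int)
print("scene cols",list(range(256,283)))
for r in range(196,228): print(r,a[r,256:283])
print("top cols 212..246")
for r in range(220,236): print(r,b[r,212:247:2])
```

```text
scene cols [256, 257, 258, 259, 260, 261, 262, 263, 264, 265, 266, 267, 268, 269, 270, 271, 272, 273, 274, 275, 276, 277, 278, 279, 280, 281, 282]
196 [ 86  91  93  95  94  86  77  75  76  71  76  88 115 135 142 138 132 124
 113 111 109 113 113 112 109 109 108]
197 [ 76  90  94  94  94  88  78  75  76  76  88 114 136 142 139 132 127 122
 116 114 111 110 111 111 110 109 108]
198 [ 60  84  94  94  93  89  79  75  76  93 115 134 140 139 133 127 125 122
 122 121 117 115 116 112 109 111 109]
199 [ 56  78  90  94  93  89  77  83 105 123 135 139 136 132 127 125 123 121
 123 122 122 120 119 116 111 111 109]
200 [ 55  74  88  95  93  88  91 112 135 143 140 135 126 126 127 128 123 124
 122 121 123 122 123 122 116 112 108]
201 [ 54  67  87  91  92  98 118 139 146 145 136 126 125 126 127 126 125 125
 122 122 123 123 123 123 126 119 117]
202 [ 57  68  87  91  94 117 138 146 141 137 128 127 126 127 126 127 126 125
 126 121 120 124 123 122 126 126 130]
203 [ 74  85 102 107 105 126 139 142 134 130 129 129 128 129 128 129 128 126
 123 123 122 122 122 124 131 136 135]
204 [110 114 126 127 114 126 135 
[... 3292 characters left out ...]
27 [ 88  70  62  65 114 162 137 140 142 140 138 183 155 158 157 168 174 106]
228 [ 81  63  53  58  64 120 131 136 139 140 141 175 155 151 149 149 155 103]
229 [113 108 106 110  86 102 130 127 124 129 131 150 142 135 133 131 129 115]
230 [161 164 163 167 140 137 144 138 130 136 132 142 144 141 129 130 122 111]
231 [159 158 157 160 158 158 159 159 159 164 165 163 171 164 145 145 135 127]
232 [160 160 160 160 161 160 159 160 160 160 161 160 161 161 160 162 161 163]
233 [162 162 162 163 163 163 163 162 161 162 162 162 161 160 160 161 163 161]
234 [162 162 163 164 163 164 164 164 164 164 165 164 164 164 164 164 164 163]
235 [162 162 164 163 163 163 163 163 163 163 164 164 163 164 164 164 164 181]
```

```bash
python3 -c "
from cell import arm; print(arm.sign_off())"
```

```text
the job is handed in; nothing more can be done
None
```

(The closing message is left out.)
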